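# Shut down the sample mill and hold its guard gate ajar

### The arm

A 6-joint arm with a two-finger parallel gripper is mounted at the origin on the work surface. World frame = base frame: x ahead of the robot, y to its left, z up, the work surface at z = 0. Lengths are in m, angles in rad, forces in N, time in s.
With the tool pointing down it reaches from about 0.4 to 0.825 m from the base axis. Payload 7 kg.
Tool frame: the origin (TCP) lies at the very end of the fingers, on their centre line; the grasp point (between the pads) lies 19 mm behind it; z points along the fingers, y is the line along which they close (so a half turn about z gives the same grasp; the last joint's range is limited). The gripper opens to 88 mm and grips with 3 to 60 N. Pads are 19 mm wide; open, the fingers measure 130 mm over their backs; the gripper's body (78 mm by 193 mm) begins 47 mm behind the grasp point.
Start: joints at [1.534, 0.359, 0.012, 0, -1.224, -0.288], TCP at [0.215, 0.64, 0.227] pointing down, gripper open.
Joint ranges: [-3.07, 3.07], [-1.43, 2.12], [-1.02, 1.25], [-3.03, 1.67], [-3.05, -0], [-3.03, 3.03]. Speed limits (rad/s): [2.39, 2.39, 3.01, 3.14, 3.14, 3.14].

### API

Orientations are given as [roll, pitch, yaw] about the fixed x, y, z axes, in that order (R = Rz(yaw) Ry(pitch) Rx(roll)).
In Python, from station import arm gives the robot as it stands. The module is installed in compiled form; this text tells all that it offers.
- The arm moves only by the shell command python3 -m crank 'ROWS' [FORCE]. ROWS is JSON, a list of rows, each an object of numbers: "dx", "dy", "dz": the shift along the world's x, y, z in m; "twist": the turn about the world's z in degrees; "grip": the opening, from -1 (shut) to 1 (fully open). A call has exactly 5 rows; each row is the pose to reach, as a shift and turn from the pose commanded when the call began; what a row does not reach only later rows make up. A row lasts 1/12 s, in which the tool goes at most 41.7 mm and 7.16 degrees, less where a joint would pass 70% of its speed; a pose out of reach is approached as far as the arm can. A call with a gripper value outside its range is refused whole. The fingers move at their own pace and stop on an object; FORCE is the grip in N (left out, the last holds). Time passes only in rows, so rows that repeat a pose let the fingers close, or fill a call up. It gives the time, the measured TCP pose, the force, the opening and the grip force at its end, in the units of the state.
- arm.get_state(): the state, without advancing time (a new reading comes with each control period).
- arm.grab_frame(name): name is "side" or "top" or "wrist"; returns the picture (480x640x3 uint8, red, green, blue); there is no depth.
- arm.get_calibration(name): a dict with "fx", "fy", "cx", "cy" (pixels), "k1" (the pictures are not rectified: a ray, as slopes to the right and down, at radius r is drawn at 1 + k1 r^2 times it, then the intrinsics apply), "cam_to_world" (4x4, takes a point from camera to world coordinates); the wrist camera has in their place "tool_from_camera" (4x4, takes a point from camera to tool coordinates, whose origin is the TCP and whose axes are the flange's). Camera axes: x right, y down, z forward; pixel columns grow to the right and rows downward; lengths in m; the calibration is good to about 2 mm. A picture is of the moment at which its call begins: read the wrist's pose just before it. get_calibration takes no time and is no camera call.
- arm.job_done(): hands the job in; it is judged then, once.
The state is a dict: "t": time; "q": joint angles; "qd": joint speeds; "joint_efforts": joint torques, N m; "eef_pos": TCP position; "ee_rot": TCP orientation; "force": force on the tool from outside, world axes, zero at the start; "moment": the same for the moment, N m; "width": finger opening in m; "gripper_force": force on a finger pad.
Only numpy, scipy, OpenCV 4.12 (cv2) and the standard library are available. Lean on these libraries where they do the work, as an engineer would, in place of code of your own. Each camera call takes 0.05 s, during which the arm holds its last target. There are 200 camera calls.

### The job

Shut the bench sample mill down by pressing its three keys one at a time: the smallest, then the largest, then the middle-sized one. Then take the bolt on the guard gate by its upright handle, lift it, since it has sagged behind the bent lip of its keeper, and keep it lifted while drawing it clear; with the handle still in the gripper, pull the gate ajar towards you by about a hand's width (some 11 cm at its free edge) and finish holding it there, because it springs shut when let go. Do not disturb anything else on the table.

Things in the scene. Friction and masses are not known exactly. Their poses are not given: they have to be found in the camera images.
- guard: fenced sample mill, fixed: base plate 230 x 360 mm, grey wire gate (280 mm wide, top rail at 125 mm) across its front. Origin on the table under the middle of the gate's plane; x from the gate back into the fence, y along the closed gate towards its hinge at (0, 0.14), z up; only position and yaw vary. A fixed latch stile 50 mm wide stands at y = -0.173
- keeper (a point): the keeper on top of the latch stile, at its bent lip: top edge of the lip, 136.5 mm above the table, guard (0, -0.17). The lip is 5 mm thick, bent upright between two cheeks (open on top, up to 173 mm above the table) that hold the bolt's nose
- gate (a joint): opening angle of the gate about its upright hinge, rad: 0 shut, grows as the free edge swings to the front (guard -x, towards the robot), at most 1.2. 0.4 rad leaves about 110 mm at the free edge. A spring shuts it when let go (0.5 N m shut, 0.8 N m at 0.4 rad)
- gate_hinge (a point): point on the hinge line at the height of the gate's top rail (125 mm)
- gate_edge (a point): top of the gate's free edge, 280 mm from the hinge, 125 mm above the table
- bolt: steel barrel bolt along the gate's top rail: bar 12 mm thick, an upright handle post 16 mm thick rising 62 mm from the bar's axis, and a nose block at the latch end (12 wide, 17 long) whose tooth reaches 9 mm below the bar, behind the keeper's lip. Origin on the bar's axis under the handle, 143 mm above the table when sagged; its y runs along the gate towards the hinge. About 0.3 kg
- bolt_handle (a point): point on the handle post's axis, 45 mm above the bar's axis, at the height to grip (188 mm above the table when sagged; post top at 205 mm). Pinch the post from above with fingers on the gate's front and back; both sides are free; bolt guides on the rail, up to 176 mm high, stand 50 mm from it either way along the gate at least. 195 mm from the hinge line at the start, 140 mm when drawn 55 mm
- bolt_nose (a point): tip of the nose, 140 mm from the handle towards the latch stile
- bolt_draw (a joint): how far the bolt is drawn along the gate towards the hinge, m: near 0 is home in the keeper, 0.06 the most; drawn 0.045 or more the nose is clear of the lip and of the keeper. Stays where it is left (1.5 N friction). Not lifted, it jams on the lip after some 4 to 6 mm
- bolt_lift (a joint): how far the bolt is raised in its worn guides, m: 0 sagged (its own weight keeps it there), 0.02 the most; it must be above 0.009 (14 mm is comfortable) to pass the bent lip, from home until drawn some 0.03
- panel: control panel, fixed: grey box 200 x 85 mm, 30 mm high, with three white keys in a row along its own x at -65, 0 and 65 mm; which size of key is at which place varies. Origin under its centre
- small_key (a joint): press depth of the smallest round key (cap 18 mm across): 0 is up, 0.006 m is fully down (about 4 N, springs back); counts as pressed beyond 0.004 m
- medium_key (a joint): press depth of the middle-sized round key (cap 26 mm across): 0 is up, 0.006 m is fully down (about 4 N, springs back); counts as pressed beyond 0.004 m
- large_key (a joint): press depth of the largest round key (cap 36 mm across): 0 is up, 0.006 m is fully down (about 4 N, springs back); counts as pressed beyond 0.004 m
- small_key_top (a point): centre of the top of the smallest key's cap, 48 mm above the table; press straight down here. The cap stands 6 mm above the ring around it
- medium_key_top (a point): centre of the top of the middle-sized key's cap, 48 mm above the table; press straight down here. The cap stands 6 mm above the ring around it
- large_key_top (a point): centre of the top of the largest key's cap, 48 mm above the table; press straight down here. The cap stands 6 mm above the ring around it
- bean_tray: bystander: blue open tray 70 x 70 x 28 mm on the guard's base plate behind the gate
- jar: bystander: glass jar 54 mm across, 95 mm high, inside the fence
- bowl: bystander: white cupping bowl 100 mm across, 50 mm high, on the table in front of and between panel and gate
- spoon: bystander: spoon 170 mm long lying just left of the panel
- mug: bystander: white mug 80 mm across, 90 mm high, to the right
- brush: bystander: brush lying beyond the panel, to the left
- glass_cup: bystander: glass cup 70 mm across, 75 mm high, near right

How it is judged:
On the way, in this order (a step that is already met when the one before it is completed fails the run):
1. the smallest key is pressed, alone, with gate shut and bolt home (value of joint small_key above 0.004 m and value of joint each of medium_key, large_key below 0.0025 m and value of joint gate below 0.03 rad and value of joint bolt_draw below 0.02 m), for 0.05 s.
2. then the largest key, alone, gate still bolted (value of joint large_key above 0.004 m and value of joint each of small_key, medium_key below 0.0025 m and value of joint gate below 0.03 rad and value of joint bolt_draw below 0.02 m), for 0.05 s.
3. then the middle-sized key, alone, gate still bolted (value of joint medium_key above 0.004 m and value of joint each of small_key, large_key below 0.0025 m and value of joint gate below 0.03 rad and value of joint bolt_draw below 0.02 m), for 0.05 s.
4. the bolt is lifted over the bent lip while being drawn (value of joint bolt_draw above 0.015 m and value of joint bolt_lift above 0.007 m and value of joint gate below 0.1 rad), for 0.05 s.
5. the bolt is drawn clear of the keeper (value of joint bolt_draw above 0.042 m), for 0.1 s.
At the end, for the whole second after the job is handed in: The gripper's fingers hold the bolt (more than 1 N), the gate stands still (under 0.1 rad/s) at 0.25 to 0.57 rad (about 70 to 155 mm at its free edge), and the bolt is still drawn by more than 35 mm (value of joint gate between 0.25 and 0.57 rad and value of joint bolt_draw above 0.035 m and contact force between the fingers and bolt above 1 N and velocity of joint gate between -0.1 and 0.1 rad/s); the arm keeps its last pose, push and grip.
It fails at once if two keys are pressed at once (value of joint each of small_key, medium_key above 0.004 m or value of joint each of small_key, large_key above 0.004 m or value of joint each of medium_key, large_key above 0.004 m).
It fails at once if a bystander is moved by more than 30 mm (distance of any of bean_tray, jar, bowl, spoon, mug, brush, glass_cup from where it was at the start of the episode above 0.03 m).
It also fails if it takes over 48 s, if anything falls off the work surface, if the arm or the gripper's body presses on something with over 40 N, if the wrist force passes 120 N, or if a joint passes its speed limit or range.

## Working session

There is one attempt and no reset: what is moved stays moved. The work goes in short steps, Python scripts to look and compute and a shell command to move; the robot and the scene stay as the last step left them, time stands still between calls to the robot, and variables do not carry over. Pictures are saved under pics/ and viewed, at most 10 in all, crops included, and the job is handed in when it is done.

```bash
mkdir -p pics
cat > h.py <<'E'
import numpy as np, cv2
from station import arm
from scipy.spatial.transform import Rotation as R
def ray(name,u,v,T=None):
    c=arm.get_calibration(name); x=np.array([(u-c['cx'])/c['fx'],(v-c['cy'])/c['fy']])
    y=x.copy()
    for _ in range(20): y=x/(1+c['k1']*(y@y))
    if T is None: T=np.array(c['cam_to_world'])
    d=T[:3,:3]@np.r_[y,1]; return T[:3,3],d
def atz(name,u,v,z,T=None):
    o,d=ray(name,u,v,T); return o+d*(z-o[2])/d[2]
def proj(name,p):
    c=arm.get_calibration(name); T=np.linalg.inv(np.array(c['cam_to_world'])); q=T[:3,:3]@np.array(p)+T[:3,3]
    s=q[:2]/q[2]; s=s*(1+c['k1']*(s@s)); return s*[c['fx'],c['fy']]+[c['cx'],c['cy']]
def save(name,fn):
    im=arm.grab_frame(name); cv2.imwrite('pics/'+fn,im[:,:,::-1])
E
python3 - <<'E'
from h import *
save('top','top0.png'); save('side','side0.png')
s=arm.get_state(); print(s)
for n in('top','side'): print(arm.get_calibration(n))
E
```

```text
{'t': 0.1, 'q': array([ 1.53408691e+00,  3.59321740e-01,  1.11515295e-02, -2.98210438e-04,
       -1.22415464e+00, -2.88081079e-01]), 'qd': array([ 0.00036649, -0.00224165,  0.00258653,  0.00258997, -0.00099244,
       -0.00083438]), 'joint_efforts': array([-1.79305891e-03, -5.84162343e+01,  2.93750167e+01,  7.01559797e+00,
        1.01114748e-02, -4.79891276e-05]), 'eef_pos': array([0.21530065, 0.63926112, 0.22571454]), 'ee_rot': array([ 3.14004747e+00, -1.65510301e-04, -3.24891896e-01]), 'force': array([0.1800134 , 0.32760191, 0.34729587]), 'moment': array([ 0.04598661, -0.02305641,  0.05757004]), 'gripper_force': 0.0, 'width': 0.08715025674543067}
{'fx': 531.29223356446, 'fy': 531.29223356446, 'cx': 321.7687446465345, 'cy': 239.2855389347955, 'k1': -0.06215873300480954, 'cam_to_world': array([[-0.0168673 , -0.99484831,  0.09996166,  0.41360413],
       [-0.99978699,  0.01797093,  0.01015026, -0.05952843],
       [-0.01189438, -0.09976916, -0.99493951,  1.53715006],
       [ 0.        ,  0.        ,  0.        ,  1.        ]])}
{'fx': 549.1247704739284, 'fy': 549.1247704739284, 'cx': 324.773571583325, 'cy': 236.87807871639825, 'k1': -0.01150682361880278, 'cam_to_world': array([[ 0.83403734, -0.42710618,  0.34923062, -0.06168687],
       [-0.5516904 , -0.65070677,  0.52174553, -1.00074937],
       [ 0.00440599, -0.62782243, -0.77834413,  1.51480268],
       [ 0.        ,  0.        ,  0.        ,  1.        ]])}
```

View pics/top0.png

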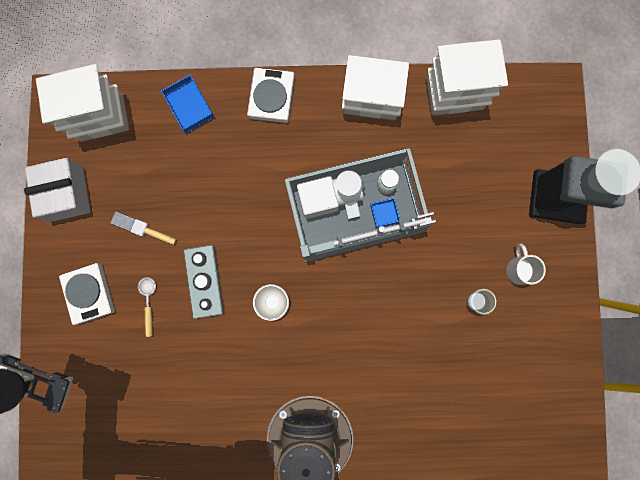

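View pics/side0.png

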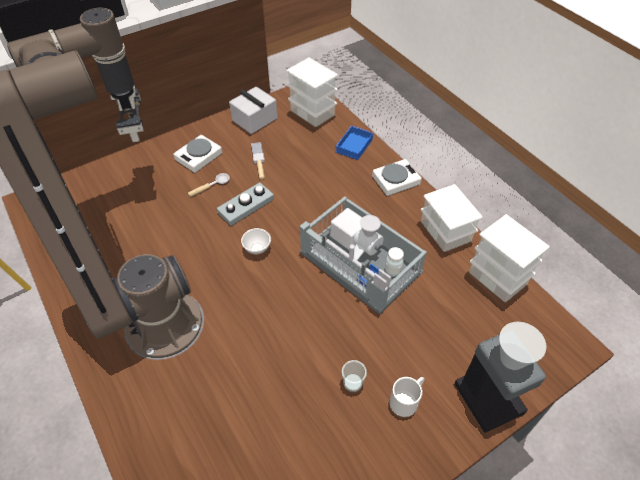

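The top view shows the panel around (202,282), with keys near (198,258), (201,282) and (205,304). The mill's gate runs from about (306,256) to (432,218), with the keeper on the right. I'll enlarge both areas.

Run:
```python
import cv2,numpy as np
t=cv2.imread('pics/top0.png'); s=cv2.imread('pics/side0.png')
a=cv2.resize(t[235:325,170:230],None,fx=6,fy=6,interpolation=cv2.INTER_CUBIC)
b=cv2.resize(t[200:265,295:440],None,fx=5.3,fy=5.3,interpolation=cv2.INTER_CUBIC)
cv2.imwrite('pics/c1.png',a); cv2.imwrite('pics/c2.png',b)
c=cv2.resize(s[195:310,290:430],None,fx=5,fy=5,interpolation=cv2.INTER_CUBIC); cv2.imwrite('pics/c3.png',c)
```

```text
(no output)
```

View pics/c1.png

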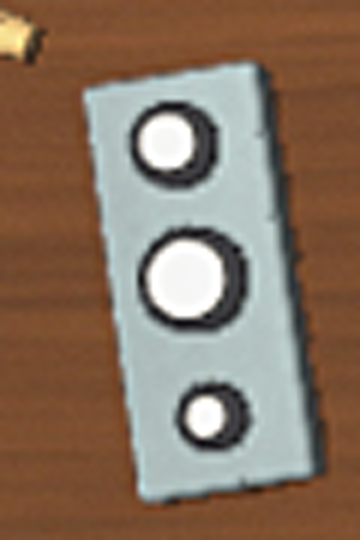

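View pics/c2.png

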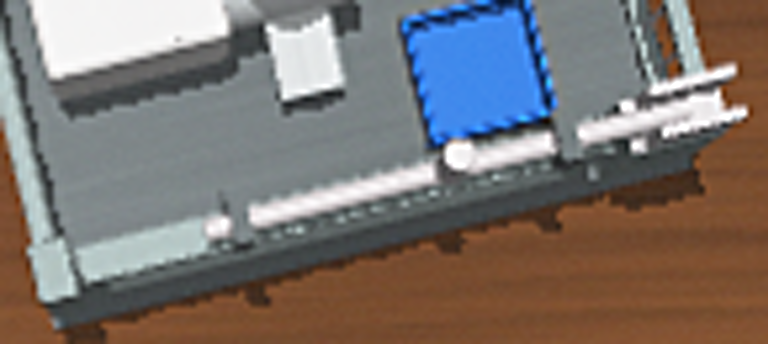

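View pics/c3.png

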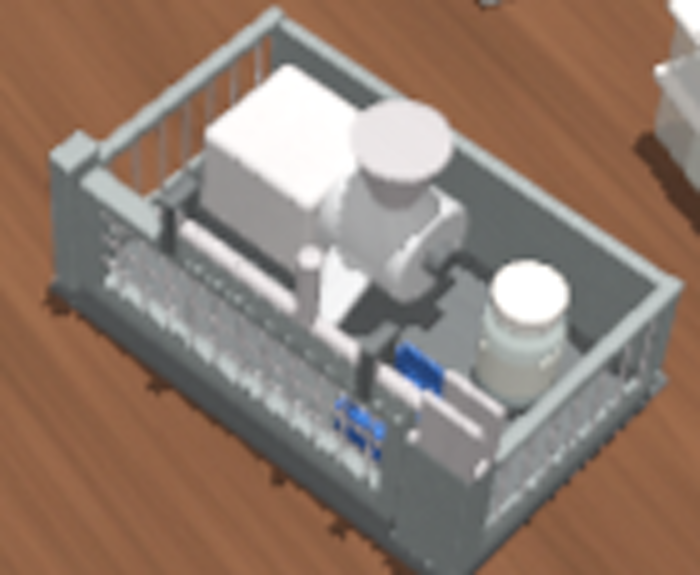

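Crop 1 shows the medium key at (167,141), the large one at (186,278) and the small one at (206,415). Crop 2 shows the handle top at (459,154), with the bar from (250,215) to (555,145). Crop 3 shows the handle top at (309,257).

Run:
```python
from h import *
f=lambda u,v,s,x,y:(x+(u+.5)/s-.5,y+(v+.5)/s-.5)
for n,u,v in(('M',167,141),('L',186,278),('S',206,415)): print(n,atz('top',*f(u,v,6,170,235),.048))
H=atz('top',*f(459,154,5.3,295,200),.205); print('H top',H)
print('H side',atz('side',*f(309,257,5,290,195),.204))
a=atz('top',*f(250,215,5.3,295,200),.148);b=atz('top',*f(716,102,5.3,295,200),.148)
m=atz('top',*f(555,146,5.3,295,200),.148)
print(a,m,b,np.degrees(np.arctan2(*(a-b)[1::-1])), np.degrees(np.arctan2(*(a-m)[1::-1])), 'H off line',np.cross((H-a)[:2],(b-a)[:2])/np.linalg.norm((b-a)[:2]))
# bar ends via side
for u,v in((186,229),(355,350)): print('s',atz('side',*f(u,v,5,290,195),.148))
# hinge post corner top / base front corners at base
p=atz('top',*f(48,325,5.3,295,200),0.0);print('base corner',p)
c=arm.get_calibration('wrist'); print(c)
```

```text
M [0.51620304 0.30781765 0.048     ]
L [0.45169949 0.29850653 0.048     ]
S [0.38769287 0.28888187 0.048     ]
H top [ 0.57170707 -0.19637008  0.205     ]
H side [ 0.57426278 -0.19590268  0.204     ]
[ 0.54991451 -0.0978322   0.148     ] [ 0.58161522 -0.2500482   0.148     ] [ 0.60224365 -0.33102253  0.148     ] 102.64794700719729 101.76433836837803 H off line 0.0003120941824690232
s [ 0.54902348 -0.10008834  0.148     ]
s [ 0.58324525 -0.2362954   0.148     ]
base corner [0.50600644 0.00971302 0.        ]
{'fx': 426.5626840490958, 'fy': 426.5626840490958, 'cx': 325.29994056077965, 'cy': 234.66781907133836, 'k1': -0.037007907274005, 'tool_from_camera': array([[-2.66435591e-04, -9.64069956e-01, -2.65648356e-01,
         7.21456420e-02],
       [ 9.99997410e-01, -8.57251972e-04,  2.10811005e-03,
        -2.36756216e-04],
       [-2.26009314e-03, -2.65647106e-01,  9.64067688e-01,
        -1.57303542e-01],
       [ 0.00000000e+00,  0.00000000e+00,  0.00000000e+00,
         1.00000000e+00]])}<stdin>:8: DeprecationWarning: Arrays of 2-dimensional vectors are deprecated. Use arrays of 3-dimensional vectors instead. (deprecated in NumPy 2.0)
```

Both views agree on the handle at (0.573,-0.196), and the keys are 65 mm apart as they should be. The gate's yaw is about 12.4°, which puts the hinge at (0.531,-0.006). Next I move to the small key, closing the fingers and turning -59° on the way.

```bash
python3 -m crank '[{"dx":0.017,"dy":-0.035,"dz":0,"twist":-6,"grip":-1},{"dx":0.035,"dy":-0.07,"dz":0,"twist":-12,"grip":-1},{"dx":0.052,"dy":-0.105,"dz":0,"twist":-18,"grip":-1},{"dx":0.069,"dy":-0.14,"dz":0,"twist":-24,"grip":-1},{"dx":0.087,"dy":-0.175,"dz":0,"twist":-30,"grip":-1}]' 20
python3 -m crank '[{"dx":0.017,"dy":-0.035,"dz":0,"twist":-6,"grip":-1},{"dx":0.034,"dy":-0.07,"dz":0,"twist":-12,"grip":-1},{"dx":0.052,"dy":-0.105,"dz":0,"twist":-18,"grip":-1},{"dx":0.069,"dy":-0.14,"dz":0,"twist":-24,"grip":-1},{"dx":0.086,"dy":-0.176,"dz":0,"twist":-29,"grip":-1}]' 20
python3 -m crank '[{"dx":0,"dy":0,"dz":-0.04,"twist":0,"grip":-1},{"dx":0,"dy":0,"dz":-0.08,"twist":0,"grip":-1},{"dx":0,"dy":0,"dz":-0.12,"twist":0,"grip":-1},{"dx":0,"dy":0,"dz":-0.15,"twist":0,"grip":-1},{"dx":0,"dy":0,"dz":-0.15,"twist":0,"grip":-1}]' 20
```

```text
t: 0.52
eef_pos: [0.3026, 0.4627, 0.2261]
ee_rot: [3.141, -0.0, -0.853]
force: [1.8, -0.0, -0.1]
width: 0.0599
gripper_force: 0.0
t: 0.93
eef_pos: [0.3887, 0.2868, 0.2265]
ee_rot: [3.142, 0.0, -1.36]
force: [0.8, -0.4, 0.1]
width: 0.0264
gripper_force: 0.0
t: 1.35
eef_pos: [0.3858, 0.2848, 0.0712]
ee_rot: [3.134, -0.007, -1.356]
force: [-0.8, -0.2, -0.0]
width: 0.0007
gripper_force: 0.0
```

```bash
python3 -m crank '[{"dx":0.001,"dy":0.001,"dz":0,"twist":0,"grip":-1},{"dx":0.001,"dy":0.001,"dz":0,"twist":0,"grip":-1},{"dx":0.001,"dy":0.001,"dz":0,"twist":0,"grip":-1},{"dx":0.001,"dy":0.001,"dz":0,"twist":0,"grip":-1},{"dx":0.001,"dy":0.001,"dz":0,"twist":0,"grip":-1}]'
```

```text
t: 1.77
eef_pos: [0.3899, 0.2906, 0.0781]
ee_rot: [-3.14, 0.002, -1.354]
force: [-0.0, -0.8, -0.1]
width: 0.0002
gripper_force: 0.0
```

```bash
python3 -m crank '[{"dx":-0.002,"dy":-0.001,"dz":-0.012,"twist":0,"grip":-1},{"dx":-0.002,"dy":-0.001,"dz":-0.022,"twist":0,"grip":-1},{"dx":-0.002,"dy":-0.001,"dz":-0.03,"twist":0,"grip":-1},{"dx":-0.002,"dy":-0.001,"dz":-0.036,"twist":0,"grip":-1},{"dx":-0.002,"dy":-0.001,"dz":-0.036,"twist":0,"grip":-1}]'
python3 -c "
from h import *
s=arm.get_state();print(s['eef_pos'],s['force'])"
```

```text
t: 2.18
eef_pos: [0.3879, 0.2893, 0.045]
ee_rot: [-3.14, -0.0, -1.352]
force: [-19.6, -9.3, 57.1]
width: 0.0006
gripper_force: 28.5
[0.38789636 0.28933999 0.04499734] [-19.59283254  -9.3263212   57.14839246]
```

Run:
```python
from h import *
im=arm.grab_frame('side')[:,:,::-1]; cv2.imwrite('pics/s1.png',cv2.resize(im[80:260,150:370],None,fx=3.3,fy=3.3,interpolation=cv2.INTER_CUBIC))
s=arm.get_state();print(s['eef_pos'],s['force'],s['moment'])
```

```text
[0.38788105 0.28935099 0.04503458] [-19.54895869  -8.79663287  56.27977092] [-3.20124216  6.89811125  0.04000894]
```

View pics/s1.png

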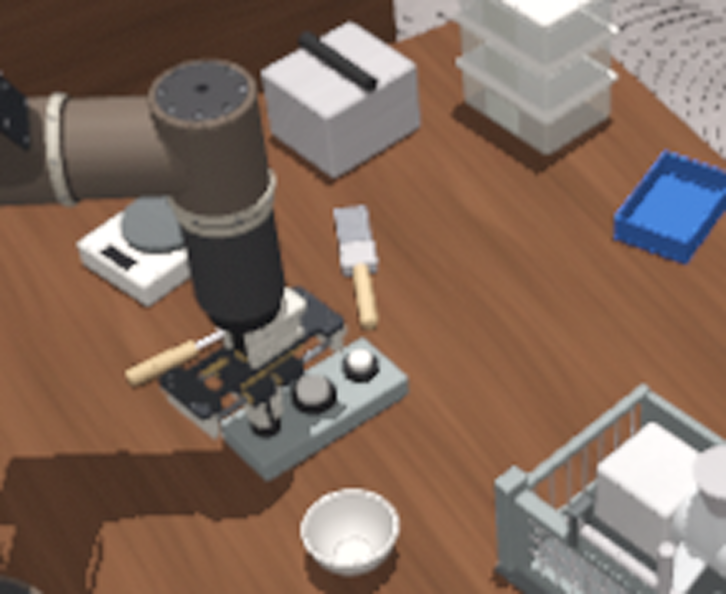

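The picture shows only the closed fingertips on the smallest key. The stop is hard, so I'll release in small steps to check the spring force and confirm the key travelled.

```bash
for i in 1 2; do python3 -m crank '[{"dx":0,"dy":0,"dz":0.003,"twist":0,"grip":-1},{"dx":0,"dy":0,"dz":0.003,"twist":0,"grip":-1},{"dx":0,"dy":0,"dz":0.003,"twist":0,"grip":-1},{"dx":0,"dy":0,"dz":0.003,"twist":0,"grip":-1},{"dx":0,"dy":0,"dz":0.003,"twist":0,"grip":-1}]' | grep -E "eef|^force"; done
python3 -m crank '[{"dx":0,"dy":0,"dz":0.002,"twist":0,"grip":-1},{"dx":0,"dy":0,"dz":0.002,"twist":0,"grip":-1},{"dx":0,"dy":0,"dz":0.002,"twist":0,"grip":-1},{"dx":0,"dy":0,"dz":0.002,"twist":0,"grip":-1},{"dx":0,"dy":0,"dz":0.002,"twist":0,"grip":-1}]' | grep -E "eef|^force"
```

```text
eef_pos: [0.3878, 0.2893, 0.0458]
force: [-7.2, -3.7, 25.0]
eef_pos: [0.3877, 0.2893, 0.0468]
force: [-1.2, 1.8, 3.5]
eef_pos: [0.3877, 0.289, 0.0486]
force: [0.9, 2.6, 2.4]
```

The release shows a hard stop at about 0.0455 and roughly 3 N of spring force above it, so the small key was fully pressed. Now the large key, at (+0.064,+0.0095).

```bash
python3 -m crank '[{"dx":0,"dy":0,"dz":0.025,"twist":0,"grip":-1},{"dx":0.032,"dy":0.005,"dz":0.025,"twist":0,"grip":-1},{"dx":0.064,"dy":0.01,"dz":0.025,"twist":0,"grip":-1},{"dx":0.064,"dy":0.01,"dz":0.025,"twist":0,"grip":-1},{"dx":0.064,"dy":0.01,"dz":0.025,"twist":0,"grip":-1}]' | grep -E "eef|^force"
python3 -m crank '[{"dx":0,"dy":0,"dz":-0.01,"twist":0,"grip":-1},{"dx":0,"dy":0,"dz":-0.02,"twist":0,"grip":-1},{"dx":0,"dy":0,"dz":-0.026,"twist":0,"grip":-1},{"dx":0,"dy":0,"dz":-0.0295,"twist":0,"grip":-1},{"dx":0,"dy":0,"dz":-0.0295,"twist":0,"grip":-1}]' | grep -E "eef|^force"
```

```text
eef_pos: [0.4518, 0.2977, 0.0725]
force: [-0.4, -0.5, -0.4]
eef_pos: [0.4504, 0.298, 0.0458]
force: [-8.4, -5.2, 28.6]
```

```bash
python3 -m crank '[{"dx":0,"dy":0,"dz":0,"twist":0,"grip":-1},{"dx":0,"dy":0,"dz":0.0295,"twist":0,"grip":-1},{"dx":0.032,"dy":0.005,"dz":0.0295,"twist":0,"grip":-1},{"dx":0.064,"dy":0.01,"dz":0.0295,"twist":0,"grip":-1},{"dx":0.064,"dy":0.01,"dz":0.0295,"twist":0,"grip":-1}]' | grep -E "eef|^force"
python3 -m crank '[{"dx":0,"dy":0,"dz":-0.01,"twist":0,"grip":-1},{"dx":0,"dy":0,"dz":-0.02,"twist":0,"grip":-1},{"dx":0,"dy":0,"dz":-0.026,"twist":0,"grip":-1},{"dx":0,"dy":0,"dz":-0.0295,"twist":0,"grip":-1},{"dx":0,"dy":0,"dz":-0.0295,"twist":0,"grip":-1}]' | grep -E "eef|^force"
python3 -m crank '[{"dx":0,"dy":0,"dz":0,"twist":0,"grip":-1},{"dx":0,"dy":0,"dz":0.03,"twist":0,"grip":-1},{"dx":0,"dy":0,"dz":0.07,"twist":0,"grip":-1},{"dx":0,"dy":0,"dz":0.11,"twist":0,"grip":-1},{"dx":0,"dy":0,"dz":0.15,"twist":0,"grip":-1}]' | grep -E "eef|^force"
```

```text
eef_pos: [0.5191, 0.3102, 0.0735]
force: [1.1, -0.0, 0.5]
eef_pos: [0.5141, 0.308, 0.0459]
force: [-8.2, -5.2, 24.6]
eef_pos: [0.5138, 0.3081, 0.1943]
force: [0.4, 1.7, -0.1]
```

All three keys are pressed. Now to a point above the handle.

```bash
python3 -m crank '[{"dx":0.004,"dy":-0.02,"dz":0.03,"twist":0,"grip":0.2},{"dx":0.008,"dy":-0.058,"dz":0.04,"twist":0,"grip":0.2},{"dx":0.012,"dy":-0.096,"dz":0.05,"twist":0,"grip":0.2},{"dx":0.016,"dy":-0.134,"dz":0.055,"twist":0,"grip":0.2},{"dx":0.02,"dy":-0.172,"dz":0.055,"twist":0,"grip":0.2}]' | grep -E "eef|^force"
python3 -m crank '[{"dx":0.004,"dy":-0.038,"dz":0,"twist":0,"grip":0.2},{"dx":0.008,"dy":-0.076,"dz":0,"twist":0,"grip":0.2},{"dx":0.012,"dy":-0.114,"dz":0,"twist":0,"grip":0.2},{"dx":0.016,"dy":-0.152,"dz":0,"twist":0,"grip":0.2},{"dx":0.02,"dy":-0.19,"dz":0,"twist":0,"grip":0.2}]' | grep -E "eef|^force"
python3 -m crank '[{"dx":0.004,"dy":-0.038,"dz":0,"twist":0,"grip":0.2},{"dx":0.008,"dy":-0.076,"dz":0,"twist":0,"grip":0.2},{"dx":0.012,"dy":-0.11,"dz":0,"twist":0,"grip":0.2},{"dx":0.016,"dy":-0.143,"dz":0,"twist":0,"grip":0.2},{"dx":0.017,"dy":-0.143,"dz":0,"twist":0,"grip":0.2}]'
python3 - <<'E'
from h import *
s=arm.get_state();im=arm.grab_frame('wrist')[:,:,::-1]; cv2.imwrite('pics/w1.png',im)
print(s['eef_pos'],s['ee_rot'],s['qd'].round(2))
E
```

```text
eef_pos: [0.5346, 0.1356, 0.2494]
force: [0.9, 0.1, 0.3]
eef_pos: [0.5541, -0.0546, 0.2478]
force: [0.4, 1.0, -0.3]
t: 6.82
eef_pos: [0.5713, -0.2002, 0.247]
ee_rot: [3.138, 0.0, -1.357]
force: [1.1, 0.2, 0.2]
width: 0.0527
gripper_force: 0.0
[ 0.57130136 -0.2002314   0.24696842] [ 3.13835159e+00  1.76734377e-04 -1.35746795e+00] [ 0.07 -0.01 -0.01 -0.02 -0.   -0.09]
```

View pics/w1.png

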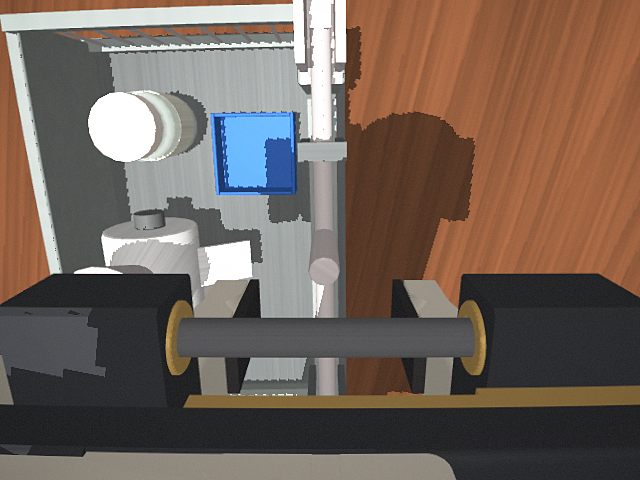

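The wrist view shows the handle top at (323,271), between the open fingers. The bar runs vertically from (321,110) to (327,380), and the guide at (322,150) is well clear.

Run:
```python
from h import *
s_p=np.array([0.57130136,-0.2002314,0.24696842]);rot=[3.1384,.0002,-1.35747]
T=np.eye(4);T[:3,:3]=R.from_euler('xyz',rot).as_matrix();T[:3,3]=s_p
T=T@np.array(arm.get_calibration('wrist')['tool_from_camera'])
print(atz('wrist',323,271,.205,T))
a=atz('wrist',321,110,.148,T);b=atz('wrist',326.5,380,.148,T);print(a,b,np.degrees(np.arctan2(*(b-a)[1::-1])))
print(arm.get_state()['eef_pos'])
```

```text
[ 0.57245996 -0.19836423  0.205     ]
[ 0.58998002 -0.2742233   0.148     ] [ 0.54894544 -0.10022206  0.148     ] 103.26956928130012
[ 0.5713776  -0.19825288  0.24690241]
```

Agreed: handle at about (0.5725,-0.198). Descend and grip.

```bash
python3 -m crank '[{"dx":0.001,"dy":0.0005,"dz":-0.025,"twist":0,"grip":0.2},{"dx":0.001,"dy":0.0005,"dz":-0.05,"twist":0,"grip":0.2},{"dx":0.001,"dy":0.0005,"dz":-0.07,"twist":0,"grip":0.2},{"dx":0.001,"dy":0.0005,"dz":-0.078,"twist":0,"grip":0.2},{"dx":0.001,"dy":0.0005,"dz":-0.078,"twist":0,"grip":0.2}]' | grep -E "eef|^force"
for i in 1 2; do python3 -m crank '[{"dx":0,"dy":0,"dz":0,"twist":0,"grip":-1},{"dx":0,"dy":0,"dz":0,"twist":0,"grip":-1},{"dx":0,"dy":0,"dz":0,"twist":0,"grip":-1},{"dx":0,"dy":0,"dz":0,"twist":0,"grip":-1},{"dx":0,"dy":0,"dz":0,"twist":0,"grip":-1}]' 40; done
```

```text
eef_pos: [0.5716, -0.1945, 0.1684]
force: [-0.1, -0.5, 0.6]
t: 7.7
eef_pos: [0.5738, -0.1958, 0.172]
ee_rot: [-3.14, -0.0, -1.355]
force: [-0.0, -0.3, -0.1]
width: 0.0249
gripper_force: 0.0
t: 8.12
eef_pos: [0.5713, -0.1964, 0.1715]
ee_rot: [3.138, 0.0, -1.355]
force: [-7.3, 0.6, 6.6]
width: 0.0153
gripper_force: 40.0
```

The post is gripped (width 15 mm, 40 N). Lift 14 mm.

```bash
python3 -m crank '[{"dx":0,"dy":0,"dz":0.004,"twist":0,"grip":-1},{"dx":0,"dy":0,"dz":0.008,"twist":0,"grip":-1},{"dx":0,"dy":0,"dz":0.012,"twist":0,"grip":-1},{"dx":0,"dy":0,"dz":0.015,"twist":0,"grip":-1},{"dx":0,"dy":0,"dz":0.015,"twist":0,"grip":-1}]'
```

```text
t: 8.53
eef_pos: [0.5712, -0.1962, 0.1857]
ee_rot: [3.138, 0.001, -1.355]
force: [-7.1, -2.2, -2.5]
width: 0.0154
gripper_force: 40.0
```

```bash
python3 -m crank '[{"dx":-0.003,"dy":0.01,"dz":0,"twist":0,"grip":-1},{"dx":-0.005,"dy":0.02,"dz":0,"twist":0,"grip":-1},{"dx":-0.007,"dy":0.03,"dz":0,"twist":0,"grip":-1},{"dx":-0.009,"dy":0.04,"dz":0,"twist":0,"grip":-1},{"dx":-0.012,"dy":0.05,"dz":0,"twist":0,"grip":-1}]'
python3 - <<'E'
from h import *
im=arm.grab_frame('side')[:,:,::-1]; cv2.imwrite('pics/s2.png',cv2.resize(im[180:310,270:430],None,fx=4.5,fy=4.5,interpolation=cv2.INTER_CUBIC))
s=arm.get_state();print(s['eef_pos'],s['force'])
E
```

```text
t: 8.95
eef_pos: [0.5593, -0.1458, 0.1852]
ee_rot: [3.138, 0.001, -1.355]
force: [-3.7, -3.1, -2.0]
width: 0.0149
gripper_force: 40.0
[ 0.55902596 -0.14426548  0.18529005] [-6.79774275  1.97620327 -1.93581075]
```

View pics/s2.png

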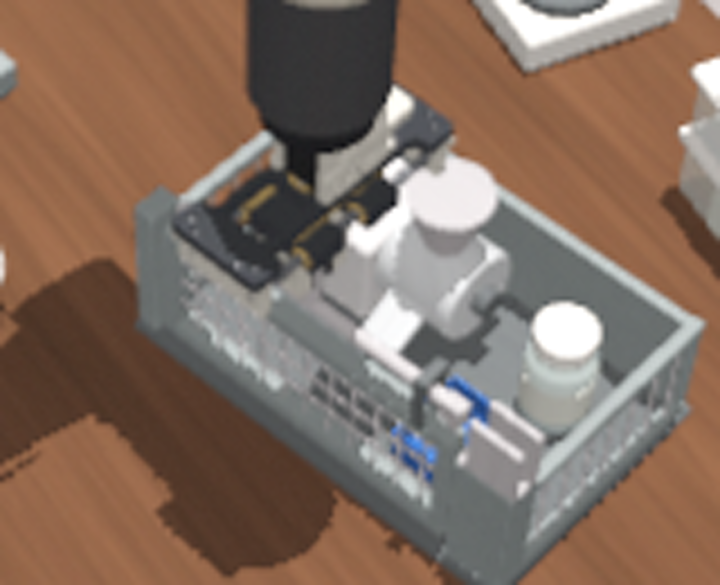

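The picture shows the nose drawn out of the keeper, its tip at about (468,405). The tool has moved 53 mm with low force and no jam. Now I swing the gate on an arc about the hinge at (0.528,-0.006), radius 0.142.

```bash
python3 -m crank '[{"dx":-0.0025,"dy":-0.0005,"dz":0,"twist":-1,"grip":-1},{"dx":-0.005,"dy":-0.001,"dz":0,"twist":-2,"grip":-1},{"dx":-0.0097,"dy":-0.0018,"dz":0,"twist":-4,"grip":-1},{"dx":-0.0146,"dy":-0.0024,"dz":0,"twist":-6,"grip":-1},{"dx":-0.0195,"dy":-0.0029,"dz":0,"twist":-8,"grip":-1}]'
```

```text
t: 9.42
eef_pos: [0.5429, -0.1487, 0.1864]
ee_rot: [-3.139, -0.0, -1.496]
force: [3.3, 1.1, -3.2]
width: 0.015
gripper_force: 40.0
```

```bash
python3 -m crank '[{"dx":-0.0049,"dy":-0.0003,"dz":0,"twist":-2,"grip":-1},{"dx":-0.0099,"dy":-0.0005,"dz":0,"twist":-4,"grip":-1},{"dx":-0.0148,"dy":-0.0004,"dz":0,"twist":-6,"grip":-1},{"dx":-0.0198,"dy":-0.0003,"dz":0,"twist":-8,"grip":-1},{"dx":-0.0247,"dy":0.0002,"dz":0,"twist":-10,"grip":-1}]' | grep -E "eef|rot|force"
python3 -m crank '[{"dx":-0.005,"dy":0.0006,"dz":0,"twist":-2,"grip":-1},{"dx":-0.01,"dy":0.0013,"dz":0,"twist":-4,"grip":-1},{"dx":-0.0125,"dy":0.0017,"dz":0,"twist":-5,"grip":-1},{"dx":-0.0135,"dy":0.0019,"dz":0,"twist":-5.5,"grip":-1},{"dx":-0.0135,"dy":0.0019,"dz":0,"twist":-5.5,"grip":-1}]' | grep -E "eef|rot|force"
python3 -m crank '[{"dx":0,"dy":0,"dz":0,"twist":0,"grip":-1},{"dx":0,"dy":0,"dz":0,"twist":0,"grip":-1},{"dx":0,"dy":0,"dz":0,"twist":0,"grip":-1},{"dx":0,"dy":0,"dz":0,"twist":0,"grip":-1},{"dx":0,"dy":0,"dz":0,"twist":0,"grip":-1}]'
python3 - <<'E'
from h import *
im=arm.grab_frame('side')[:,:,::-1]; cv2.imwrite('pics/s3.png',cv2.resize(im[170:320,250:430],None,fx=4,fy=4,interpolation=cv2.INTER_CUBIC))
s=arm.get_state();print(s['eef_pos'],s['force'],s['qd'].round(3))
E
```

```text
eef_pos: [0.5185, -0.149, 0.1868]
ee_rot: [-3.139, -0.0, -1.671]
force: [3.8, -2.0, -3.2]
gripper_force: 40.0
eef_pos: [0.5045, -0.1469, 0.1866]
ee_rot: [-3.14, 0.0, -1.765]
force: [5.1, -3.1, -2.7]
gripper_force: 40.0
t: 10.67
eef_pos: [0.5045, -0.1467, 0.1862]
ee_rot: [-3.141, -0.0, -1.764]
force: [4.5, -1.5, -1.7]
width: 0.0147
gripper_force: 40.0
[ 0.50448272 -0.14671529  0.1862045 ] [ 4.0803146  -2.38430439 -2.09930937] [ 0.     0.001 -0.001  0.     0.002 -0.001]
```

View pics/s3.png

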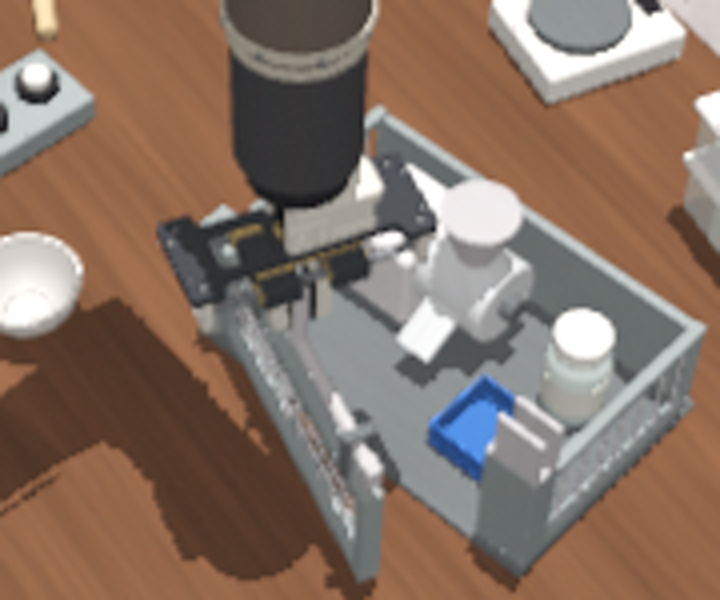

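The picture shows the gate ajar, its free edge at about (368,575) and well clear of the latch stile at (520,550). The handle is still in the gripper and the arm is still. From the handle position the gate angle is about 0.39 rad.

```bash
python3 -c "
from station import arm
print(arm.job_done())"
```

```text
the job is handed in; nothing more can be done
None
```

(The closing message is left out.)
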